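Open the analyser's transfer chamber: inner gate checked by touch first

TASK

Before opening the transfer chamber, make sure by touch that its inner gate is shut: with the outer door still closed, push down firmly on the red gate handle with the fingers until the gate is fully home and resists. Then swing the white outer door wide open by its upright blue bar, to about a right angle, so the next sample can be loaded, and let go of it. Keep the gate shut, and leave everything else on the bench where it is.

Things in the scene. Friction and masses are not known exactly. Their poses are not given: they have to be found in the camera images.
- chamber: Analyser's transfer chamber, fixed. Origin under the middle of the aluminium chamber, on the bench; z up. Outer size 190 (x) x 200 (y) x 140 (z) mm, clear window on top. Outer door on its +y end; a white inlet housing (220 x 180, 135 tall, y = -90 to -270 mm) is joined to its -y end.
- gate: Inner gate: steel plate sliding straight up and down across the chamber, with a red push handle on top. Origin: middle of its yellow upper edge, 60 mm toward chamber -y; 140 mm above the bench (flush with the chamber's top) when fully shut on a firm stop. Starts anywhere from shut to 22 mm up and stays where it is left; about 4 N downward moves it down.
- gate_top (a point): Centre of the top face of the inner gate's red push handle, a bar 90 (chamber x) x 36 (y) x 20 (z) mm on two stems; 188 mm above the bench when the gate is fully shut, higher by as much as the gate stands up.
- outer_door (a joint): Outer door, white panel 188 x 14 mm, 140 high, on the chamber's +y end. rad: 0 shut (always so at the start), grows as it opens, stop at 1.75. Hinged about a vertical axis at its +x edge (door_hinge); its -x edge swings out to chamber +y, clockwise seen from above. No latch; friction 0.15 N m (about 1 N at the bar); stays where it is left.
- door_bar_top (a point): Top end of the outer door's handle: a round upright blue bar 14 mm in diameter, 40 mm (axis) off the door's face, 165 mm from the hinge along the door. The bar stands up 55 mm above the door and the chamber's top, so it can be pinched from above; top is 195 mm above the bench.
- door_hinge (a point): Point on the outer door's vertical hinge axis, at the height of the chamber's top (140 mm). At the start the top of the bar lies 165 mm toward chamber -x and 54 mm toward chamber +y from it.
- reagent_bottle: Bystander (sizes in mm): clear reagent bottle with red cap, 72 mm diameter, 170 tall. Origin at the centre of its underside.
- white_jar: Bystander (sizes in mm): white jar with blue lid, 64 mm diameter, 90 tall. Origin at the centre of its underside.
- tube_rack: Bystander (sizes in mm): black tube rack block, 120 x 200 x 45. Origin at the centre of its underside.
- notebook: Bystander (sizes in mm): black notebook, 150 x 210 x 18. Origin at the centre of its underside.
- tip_box: Bystander (sizes in mm): orange box, 85 x 125 x 50, lying on top of the white housing behind the gate. Origin at the centre of its underside.
- beaker: Bystander (sizes in mm): glass beaker, 70 mm diameter, 90 tall. Origin at the centre of its underside.
- spatula: Bystander (sizes in mm): spatula 180 mm long, lying flat. Origin at the middle of its length, on its underside.

How it is judged:
By the outcome, as a careful person would: the job done as asked, in the order asked, and still so for the second after the job is handed in, with the robot touching nothing.
It also fails if it takes over 48 s, if anything falls off the work surface, if the arm or the gripper's body presses on something with over 40 N, if the wrist force passes 120 N, or if a joint passes its speed limit or range.

ROBOT

A 6-joint arm with a two-finger parallel gripper is mounted at the origin on the work surface. World frame = base frame: x ahead of the robot, y to its left, z up, the work surface at z = 0. Lengths are in m, angles in rad, forces in N, time in s.
With the tool pointing down it reaches from about 0.3 to 0.775 m from the base axis. Payload 14.6 kg.
Tool frame: the origin (TCP) lies at the very end of the fingers, on their centre line; the grasp point (between the pads) lies 19 mm behind it; z points along the fingers, x is the direction in which the jaws open and shut, and the axes are right-handed (so a half turn about z gives the same grasp; the last joint's range is limited). The gripper opens to 94 mm and grips with 3 to 60 N. Pads are 16 mm wide; open, the fingers measure 119 mm over their backs; the gripper's body (75 mm by 177 mm) begins 78 mm behind the grasp point.
Start: joints at [1.13, 0.3, 1.521, -0, 1.321, -0.067], TCP at [0.201, 0.512, 0.205] pointing down, gripper open.
Joint ranges: [-3.03, 3.03], [-0.79, 2.21], [0.23, 2.52], [-1.04, 4.18], [0, 3.07], [-2.55, 2.55]. Speed limits (rad/s): [2.22, 2.22, 2.57, 3.14, 3.14, 3.14].

INTERFACE

Orientations are given as [roll, pitch, yaw] about the fixed x, y, z axes, in that order (R = Rz(yaw) Ry(pitch) Rx(roll)).
In Python, from station import ctrl gives the robot as it stands.
- The arm moves only by the shell command python3 -m inch 'ROWS' [FORCE]. ROWS is JSON, one flat list of numbers, 7 for each row, row after row: the shift along the tool's x, y, z in cm, then the turn, a rotation vector about the tool's x, y, z in rad, then the opening, from 0 (shut) to 1 (fully open). In form: [tx, ty, tz, wx, wy, wz, claw, tx, ty, tz, wx, wy, wz, claw, ...]. A call has 1 to 20 rows; each row shifts and turns the commanded pose from where the row before left it, along the tool's axes as they then stand; what a row does not reach is not made up. A row lasts 1/8 s, in which the tool goes at most 62.5 mm and 10.7 degrees, less where a joint would pass 70% of its speed; a pose out of reach is approached as far as the arm can. A call is refused whole if a number of a shift passes 6.25 or a number of a turn 0.188, either way. A call with a gripper value outside its range is refused whole. The fingers move at their own pace and stop on an object; FORCE is the grip in N (left out, the last holds). Time passes only in rows, so rows that do not move let the fingers close. It gives the time, the measured TCP pose, the force and the opening at its end, in the units of the state.
- ctrl.get_obs(): the state, without advancing time (a new reading comes with each control period).
- ctrl.camera(name): name is "scene" or "top" or "wrist"; returns (picture, depth): 480x640x3 uint8, red, green, blue; 480x640 float32, m along the optical axis (not along the pixel's ray), 0 where there is no reading.
- ctrl.camera_params(name): a dict with "vertical_fov" (degrees; the focal length in pixels is half the picture's height over the tangent of half this angle, whatever the lens; pixels are square), "cx", "cy" (the principal point, pixels), "camera_from_world" (4x4, takes a point from world to camera coordinates); the wrist camera has in their place "mount" (4x4, takes a point from camera to tool coordinates, whose origin is the TCP and whose axes are the tool frame's). Camera axes: x right, y down, z forward; pixel columns grow to the right and rows downward; lengths in m; the calibration is good to about 2 mm. A picture is of the moment at which its call begins: read the wrist's pose just before it. camera_params takes no time and is no camera call.
- ctrl.hand_in(): hands the job in, once; it reports no verdict.
Trained networks look in the newest picture that a camera, given by its name, has taken for a name from the list of things; names that differ only in an ending like _2 or _b are one class to them, and where a whole thing is asked for, a point or a joint stands for the part that bears it (a point fixed in the world has none). Each returns a list of dicts, best first, with "score" (0 to 1); they miss things now and then, are a little off and sometimes report something else, mostly with a low value. They report only what shows in the picture. A call takes as long as a camera call.
- ctrl.spot_in(camera, label): "bbox" ([centre column, centre row, width, height] in pixels, round what is visible of it).
- ctrl.place_of(camera, label): "centre" ([column, row] in pixels: a listed point, or the origin of a listed thing).
The state is a dict: "time_s": time; "qpos": joint angles; "joint_vel": joint speeds; "tau": joint torques, N m; "ee_pos": TCP position; "eef_rot": TCP orientation; "force": force on the tool from outside, world axes, zero at the start; "moment": the same for the moment, N m; "grip_width": finger opening in m.
Only numpy, scipy, OpenCV 4.12 (cv2) and the standard library are available. Lean on these libraries where they do the work, as an engineer would, in place of code of your own. Each camera call takes 0.05 s, during which the arm holds its last target. There are 200 camera calls.

## Working session

There is one attempt and no reset: what is moved stays moved. The work goes in short steps, Python scripts to look and compute and a shell command to move; the robot and the scene stay as the last step left them, time stands still between calls to the robot, and variables do not carry over. Pictures are saved under pics/ and viewed, about 8 in all and at most 12, crops included, and the job is handed in when it is done.

```bash
mkdir -p pics; cat > h.py <<'E'
import numpy as np, cv2
from station import ctrl
from scipy.spatial.transform import Rotation as R
def toworld(cam,u,v,d):
    p=ctrl.camera_params(cam); f=240/np.tan(np.radians(p["vertical_fov"])/2)
    c=np.array([(u-p["cx"])/f*d,(v-p["cy"])/f*d,d,1])
    return (np.linalg.inv(np.array(p["camera_from_world"]))@c)[:3]
def ray_z(cam,u,v,z):
    a=toworld(cam,u,v,0.0);b=toworld(cam,u,v,1.0)
    return a+(b-a)*(z-a[2])/(b[2]-a[2])
def tool(o=None):
    o=o or ctrl.get_obs(); return np.array(o["ee_pos"]),R.from_euler("xyz",o["eef_rot"])
E
python3 - <<'E'
from h import *
ims=[]
for c in ["scene","top"]:
    im,d=ctrl.camera(c); np.save(f"{c}_d.npy",d); cv2.imwrite(f"pics/{c}0.png",im[:,:,::-1]); 
    p=ctrl.camera_params(c); print(c,{k:p[k] for k in p if k!="camera_from_world"})
    for l,z in [("gate_top",.188),("door_bar_top",.195),("door_hinge",.14),("chamber",0),("gate",.14),("reagent_bottle",0),("white_jar",0),("tube_rack",0),("notebook",0),("tip_box",.135),("beaker",0),("spatula",0)]:
        for r in ctrl.place_of(c,l)[:2]:
            u,v=r["centre"]; i,j=int(round(v)),int(round(u))
            dd=d[i,j] if 0<=i<480 and 0<=j<640 else 0
            print(c,l,round(r["score"],2),np.round([u,v]),"rayz",np.round(ray_z(c,u,v,z),3),"depth",np.round(toworld(c,u,v,dd),3))
print(ctrl.get_obs())
E
```

```text
scene {'vertical_fov': 55.26125583248756, 'cx': 317.64193761536984, 'cy': 245.11175454792098}
scene gate_top 0.57 [255. 215.] rayz [ 0.633 -0.109  0.188] depth [ 0.634 -0.107  0.191]
scene door_bar_top 0.96 [345. 205.] rayz [0.437 0.013 0.195] depth [ 0.338 -0.09   0.002]
scene door_hinge 0.98 [306. 267.] rayz [0.609 0.072 0.14 ] depth [0.608 0.07  0.136]
scene chamber 0.55 [282. 256.] rayz [ 0.597 -0.066  0.   ] depth [0.637 0.005 0.139]
scene gate 0.64 [258. 221.] rayz [ 0.623 -0.119  0.14 ] depth [ 0.641 -0.082  0.197]
scene gate 0.64 [474. 329.] rayz [0.406 0.441 0.14 ] depth [0.355 0.434 0.042]
scene reagent_bottle 0.81 [414. 410.] rayz [0.603 0.479 0.   ] depth [0.638 0.483 0.122]
scene white_jar 0.7 [466. 427.] rayz [0.532 0.583 0.   ] depth [0.564 0.578 0.091]
scene white_jar 0.55 [470. 330.] rayz [0.345 0.426 0.   ] depth [0.369 0.43  0.048]
scene tube_rack 0.91 [472. 331.] rayz [0.342 0.431 0.   ] depth [0.364 0.435 0.044]
scene notebook 0.64 [269. 128.] rayz [ 0.328 -0.507  0.   ] depth [ 0.34  -0.488  0.022]
scene notebook 0.19 [284. 256.] rayz [ 0.592 -0.06   0.   ] dept
[... 1446 characters left out ...]
] depth [0.607 0.078 0.125]
{'time_s': 1.3, 'qpos': array([ 1.13040426e+00,  2.99891245e-01,  1.52096347e+00,  6.31526406e-07,
        1.32070611e+00, -6.66251774e-02]), 'joint_vel': array([-8.10557275e-04,  1.68892079e-04,  1.75698967e-04,  8.71936880e-04,
        8.94706865e-05, -1.20657246e-03]), 'tau': array([ 1.31711109e-03, -5.31659853e+01, -3.52916372e+01,  7.09128147e-02,
        2.12201604e-02, -3.74814931e-05]), 'ee_pos': array([0.20083586, 0.51202482, 0.20546585]), 'eef_rot': array([ 3.14159115e+00, -3.17966829e-05,  1.19702928e+00]), 'force': array([-0.09350486, -0.30258425,  0.44948204]), 'moment': array([-0.03874752, -0.02131931, -0.01584617]), 'grip_width': 0.0939604255921516}
```

View pics/top0.png

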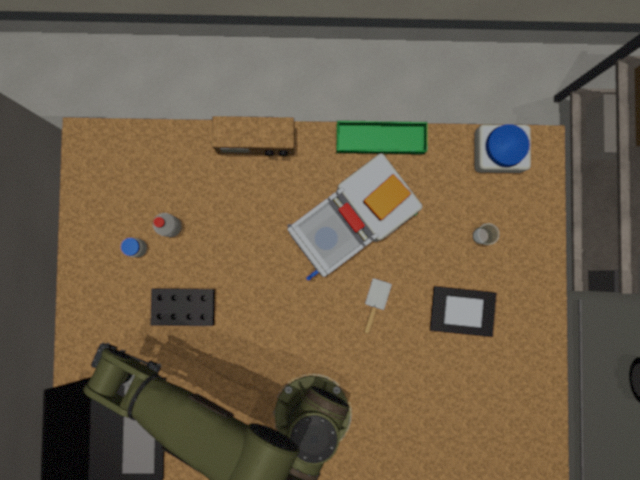

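View pics/scene0.png

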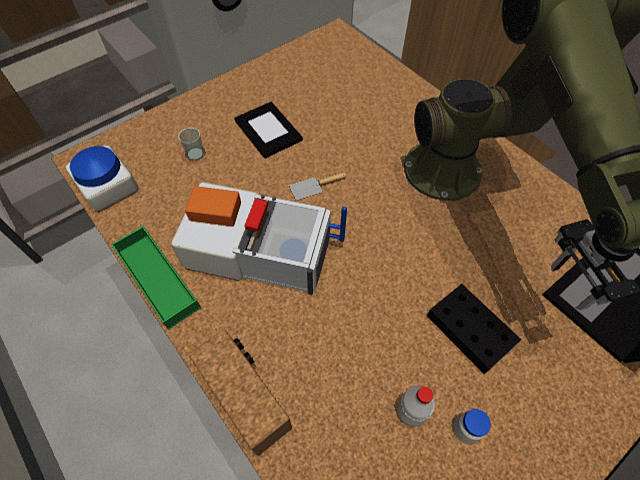

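```bash
python3 - <<'E'
from h import *
# red handle points from top camera; blue bar top
im=cv2.imread("pics/top0.png");d=np.load("top_d.npy")
hsv=cv2.cvtColor(im,cv2.COLOR_BGR2HSV)
H,S,V=cv2.split(hsv)
for n,m,x0,x1,y0,y1 in [("red",((H<8)|(H>172))&(S>120),300,400,180,270),("blue",(H>95)&(H<130)&(S>110),270,345,240,310)]:
    mm=np.zeros_like(m);mm[y0:y1,x0:x1]=m[y0:y1,x0:x1]
    vs,us=np.nonzero(mm&(d>0))
    P=np.array([toworld("top",u,v,d[v,u]) for u,v in zip(us,vs)])
    zt=np.percentile(P[:,2],95);T=P[P[:,2]>zt-.008]
    r=cv2.minAreaRect((T[:,:2]*1000).astype(np.float32))
    print(n,len(P),len(T),zt,np.median(T[:,2]),T[:,:2].mean(0),r)
E
```

```text
red 364 195 0.20129437340587825 0.19651689224316948 [ 0.62643812 -0.11072825] ((628.324951171875, -110.06462860107422), (88.2494888305664, 34.656612396240234), 36.82136917114258)
blue 39 10 0.19574351921944771 0.1932997466592351 [0.44499342 0.01757049] ((444.6641540527344, 17.261566162109375), (8.53227424621582, 8.4429931640625), 45.503238677978516)
```

The views show the chamber at about (330,235) in the top view, with the red handle at (350,218), the blue bar at (310,275), and the hinge at (289,225). Everything agrees with a chamber yaw of about 37.5°. The gate appears about 8 mm up. The door's sweep is clear, so I'm moving over the handle now with the fingers shut.

```bash
python3 -m inch '[0,0,-4,0,0,0,0, 0,0,-4,0,0,0,0, -2.35,3.46,0,0,0,0,0, -2.35,3.46,0,0,0,0,0, -2.35,3.46,0,0,0,0,0, -2.35,3.46,0,0,0,0,0, -2.35,3.46,0,0,0,0,0, -2.35,3.46,0,0,0,0,0, -2.35,3.46,0,0,0,0,0, -2.35,3.46,0,0,0,0,0, -2.35,3.46,0,0,0,0,0, -2.35,3.46,0,0,0,0,0, -2.35,3.46,0,0,0,0,0, -2.35,3.46,0,0,0,0,0, -2.35,3.46,0,0,0,0,0, -2.35,3.46,0,0,0,0,0, -2.35,3.46,0,0,0,0,0, -2.35,3.46,0,0,0,0,0, -2.35,3.46,0,0,0,0,0, -2.35,3.46,0,0,0,0,0]' 20
cat >> h.py <<'E'
def go(x,y,z,yaw=None):
    p,r=tool(); t=r.inv().apply(np.array([x,y,z])-p)*100
    print("shift cm",np.round(t,2), "yaw",round(r.as_euler("xyz")[2],3), "" if yaw is None else "wz %.3f"%(-(yaw-r.as_euler("xyz")[2])))
E
python3 - <<'E'
from h import *
go(.6275,-.11,.23); print(ctrl.get_obs()["eef_rot"])
ctrl.camera("wrist"); print(ctrl.camera_params("wrist"))
o=ctrl.get_obs();im,d=ctrl.camera("wrist"); cv2.imwrite("pics/w1.png",im[:,:,::-1])
p=ctrl.camera_params("wrist");f=240/np.tan(np.radians(p["vertical_fov"])/2)
P,r=tool(o)
for l in ["gate_top","door_bar_top","gate","door_hinge"]:
  for q in ctrl.place_of("wrist",l)[:1]:
    u,v=q["centre"]; D=d[min(479,int(v)),min(639,int(u))]
    c=np.array([(u-p["cx"])/f*D,(v-p["cy"])/f*D,D,1]); print(l,q,np.round(r.apply((np.array(p["mount"])@c)[:3])+P,3))
E
```

```text
time_s: 3.8
ee_pos: [0.6268, -0.1104, 0.2854]
eef_rot: [3.142, -0.0, 1.197]
force: [-0.4, -0.1, 1.1]
grip_width: 0.0005
shift cm [0.06 0.05 5.54] yaw 1.197 
[ 3.14155462e+00 -3.66968017e-05  1.19696801e+00]
{'vertical_fov': 60.767977449154245, 'cx': 316.12104213473776, 'cy': 234.18896418846026, 'mount': array([[ 9.99998852e-01, -1.50467497e-03,  1.80081072e-04,
        -8.46902272e-04],
       [ 1.42132444e-03,  9.72485380e-01,  2.32959580e-01,
        -6.83833426e-02],
       [-5.25654660e-04, -2.32959056e-01,  9.72486402e-01,
        -1.78218276e-01],
       [ 0.00000000e+00,  0.00000000e+00,  0.00000000e+00,
         1.00000000e+00]])}
gate_top {'centre': [320.5, 238.2], 'score': 0.64} [ 0.628 -0.112  0.193]
gate {'centre': [324.2, 226.4], 'score': 0.59} [ 0.621 -0.107  0.193]
door_hinge {'centre': [543.5, 109.9], 'score': 0.8} [0.611 0.081 0.132]
```

```bash
python3 -m inch '[0.06,0.1,3,0,0,0,0, 0,0,3,0,0,0,0, 0,0,1.5,0,0,0,0, 0,0,0.4,0,0,0,0, 0,0,0.3,0,0,0,0, 0,0,0.2,0,0,0,0, 0,0,0,0,0,0,0]'
```

```text
time_s: 4.97
ee_pos: [0.6274, -0.109, 0.2018]
eef_rot: [3.141, -0.0, 1.197]
force: [0.4, 0.9, 0.8]
grip_width: 0.0004
```

```bash
python3 -m inch '[0,0,0.2,0,0,0,0, 0,0,0.2,0,0,0,0, 0,0,0,0,0,0,0]'
```

```text
time_s: 5.35
ee_pos: [0.6273, -0.109, 0.1972]
eef_rot: [-3.141, 0.0, 1.197]
force: [0.2, 0.1, -0.7]
grip_width: 0.0004
```

```bash
python3 -m inch '[0,0,0.2,0,0,0,0, 0,0,0.2,0,0,0,0, 0,0,0,0,0,0,0]'
```

```text
time_s: 5.72
ee_pos: [0.6273, -0.109, 0.1934]
eef_rot: [-3.142, -0.0, 1.197]
force: [-0.6, -0.5, -0.5]
grip_width: 0.0002
```

```bash
python3 -m inch '[0,0,0.2,0,0,0,0, 0,0,0.1,0,0,0,0, 0,0,0,0,0,0,0]'
```

```text
time_s: 6.1
ee_pos: [0.6273, -0.109, 0.1904]
eef_rot: [3.142, -0.0, 1.197]
force: [-0.9, -0.5, 2.8]
grip_width: 0.0005
```

```bash
python3 -m inch '[0,0,0.1,0,0,0,0, 0,0,0.1,0,0,0,0, 0,0,0,0,0,0,0]'
```

```text
time_s: 6.48
ee_pos: [0.6273, -0.109, 0.1883]
eef_rot: [-3.142, -0.0, 1.197]
force: [-0.9, 0.5, 2.1]
grip_width: 0.0001
```

```bash
python3 -m inch '[0,0,0.1,0,0,0,0, 0,0,0.1,0,0,0,0, 0,0,0,0,0,0,0]'
```

```text
time_s: 6.85
ee_pos: [0.6275, -0.109, 0.1882]
eef_rot: [3.14, -0.0, 1.197]
force: [-6.4, 0.4, 15.5]
grip_width: 0.0006
```

The gate stops at 188 mm and resists with 15 N. I'll press a little more to confirm, then lift.

```bash
python3 -m inch '[0,0,0.1,0,0,0,0, 0,0,0,0,0,0,0, 0,0,0,0,0,0,0]'; python3 - <<'E'
from h import *
o=ctrl.get_obs();print(o["ee_pos"],o["force"])
E
```

```text
time_s: 7.22
ee_pos: [0.6275, -0.109, 0.1881]
eef_rot: [3.139, -0.0, 1.197]
force: [-9.6, 2.2, 22.2]
grip_width: 0.0004
[ 0.62750433 -0.10904778  0.1881286 ] [-9.55299403  2.23559626 22.16875325]
```

```bash
python3 -m inch '[0,0,-1,0,0,0,0, 0,0,-4,0,0,0,0, 0,0,-5,0,0,0,0, 0,0,0,0,0,-0.165,0.5, 0,0,0,0,0,-0.165,0.5, 0,0,0,0,0,-0.165,0.5, 0,0,0,0,0,-0.165,0.5, 0,0,0,0,0,-0.165,0.5, 0,0,0,0,0,-0.165,0.5, 2.6,-0.94,0,0,0,0,0.6, 2.6,-0.94,0,0,0,0,0.6, 2.6,-0.94,0,0,0,0,0.6, 2.6,-0.94,0,0,0,0,0.6, 2.6,-0.94,0,0,0,0,0.6, 2.6,-0.94,0,0,0,0,0.6, 2.6,-0.94,0,0,0,0,0.6, 2.6,-0.94,0,0,0,0,0.6, 0,0,0,0,0,0,0.6]'
python3 - <<'E'
from h import *
o=ctrl.get_obs();im,d=ctrl.camera("wrist"); cv2.imwrite("pics/w2.png",im[:,:,::-1])
p=ctrl.camera_params("wrist");f=240/np.tan(np.radians(p["vertical_fov"])/2)
P,r=tool(o);M=np.array(p["mount"])
def w(u,v,D): return r.apply((M@np.array([(u-p["cx"])/f*D,(v-p["cy"])/f*D,D,1]))[:3])+P
for l,z in [("gate_top",.188),("door_bar_top",.195),("gate",.14),("door_hinge",.14)]:
  for q in ctrl.place_of("wrist",l)[:2]:
    u,v=q["centre"]; a=w(u,v,0);b=w(u,v,1); D=d[min(479,int(v)),min(639,int(u))]
    print(l,q,"rayz",np.round(a+(b-a)*(z-a[2])/(b[2]-a[2]),4),np.round(w(u,v,D),3))
hsv=cv2.cvtColor(im,cv2.COLOR_RGB2HSV);H,S,V=cv2.split(hsv)
vs,us=np.nonzero((H>95)&(H<130)&(S>110)&(d>0))
X=np.array([w(u,v,d[v,u]) for u,v in zip(us,vs)]);T=X[np.abs(X[:,2]-.195)<.006]
print("bar top blue",len(X),len(T),np.median(T,0),T.min(0),T.max(0)); print(o["ee_pos"],o["force"],o["qpos"])
E
```

```text
time_s: 9.48
ee_pos: [0.4452, 0.0179, 0.2858]
eef_rot: [3.141, 0.0, 2.188]
force: [-0.1, -0.8, -0.2]
grip_width: 0.0568
gate_top {'centre': [69.1, 311.7], 'score': 0.69} rayz [ 0.5941 -0.0961  0.188 ] [ 0.445 -0.042  0.388]
gate_top {'centre': [32.4, 336.1], 'score': 0.61} rayz [ 0.6271 -0.1092  0.188 ] [ 0.445 -0.042  0.399]
door_bar_top {'centre': [320.4, 238.2], 'score': 0.71} rayz [0.4423 0.02   0.195 ] [0.442 0.02  0.194]
gate {'centre': [69.4, 312.0], 'score': 0.59} rayz [ 0.6299 -0.1087  0.14  ] [ 0.445 -0.042  0.389]
bar top blue 1341 248 [0.44232666 0.01781231 0.19248568] [0.43668466 0.0122497  0.18906083] [0.44874701 0.02388226 0.1950653 ]
[0.4451544  0.01788012 0.28582151] [-0.09055588 -0.84519013 -0.1784563 ] [-4.21488867e-02  7.81966309e-03  1.67105113e+00  7.97238419e-05
  1.46194185e+00 -2.23029255e+00]
```

View pics/w2.png

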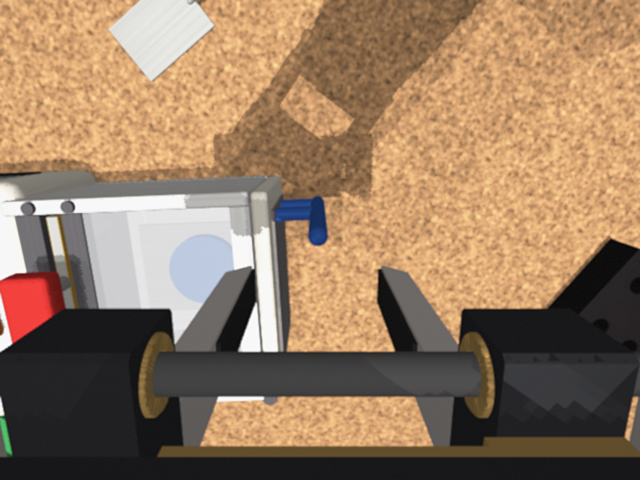

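```bash
python3 -m inch '[0.2,-0.19,3,0,0,0,0.6, 0,0,3,0,0,0,0.6, 0,0,3,0,0,0,0.6, 0,0,2.4,0,0,0,0.6, 0,0,2,0,0,0,0.6, 0,0,0,0,0,0,0, 0,0,0,0,0,0,0, 0,0,0,0,0,0,0, 0,0,0,0,0,0,0]' 12
python3 - <<'E'
from h import *
p,r=tool();o=ctrl.get_obs();print(p,o["force"],o["grip_width"])
h=np.array([.607,.076]); c=p[:2]-h; print("r",np.hypot(*c))
# per 0.075 rad clockwise step with tool yaw turning too: constant shift in tool axes
a=-.075; c2=R.from_euler("z",a).apply([*c,0])
print(r.inv().apply(c2-np.array([*c,0]))*100)
E
```

```text
time_s: 10.85
ee_pos: [0.4433, 0.0178, 0.1519]
eef_rot: [3.141, 0.001, 2.187]
force: [0.0, 0.1, 0.0]
grip_width: 0.0197
[0.44325288 0.01779382 0.15194143] [0.01497148 0.05177281 0.00028994] 0.019661227363438716
r 0.17378457815035445
[ 1.24008864e+00  4.00243096e-01 -4.30533050e-04]
```

```bash
python3 -m inch '[0,0,0,0,0,0,0, 0,0,0,0,0,0,0, 0,0,0,0,0,0,0]' 12; python3 -m inch '[1.24,0.4,0,0,0,0.075,0, 1.24,0.4,0,0,0,0.075,0, 1.24,0.4,0,0,0,0.075,0, 1.24,0.4,0,0,0,0.075,0, 1.24,0.4,0,0,0,0.075,0]'
```

```text
time_s: 11.22
ee_pos: [0.4432, 0.0178, 0.1518]
eef_rot: [3.141, 0.0, 2.187]
force: [-1.8, 0.1, 5.0]
grip_width: 0.0138
time_s: 11.85
ee_pos: [0.4329, 0.0822, 0.1518]
eef_rot: [-3.141, 0.0, 1.81]
force: [-1.7, -1.0, 5.9]
grip_width: 0.0139
```

Grip is held at 13.9 mm and the forces are small. Continuing the arc.

```bash
python3 -m inch '[1.24,0.4,0,0,0,0.075,0, 1.24,0.4,0,0,0,0.075,0, 1.24,0.4,0,0,0,0.075,0, 1.24,0.4,0,0,0,0.075,0, 1.24,0.4,0,0,0,0.075,0, 1.24,0.4,0,0,0,0.075,0, 1.24,0.4,0,0,0,0.075,0, 1.24,0.4,0,0,0,0.075,0]'
```

```text
time_s: 12.85
ee_pos: [0.4661, 0.18, 0.1518]
eef_rot: [-3.14, -0.0, 1.21]
force: [-6.4, 4.2, 7.8]
grip_width: 0.0141
```

```bash
python3 -m inch '[1.24,0.4,0,0,0,0.075,0, 1.24,0.4,0,0,0,0.075,0, 1.24,0.4,0,0,0,0.075,0, 1.24,0.4,0,0,0,0.075,0, 1.24,0.4,0,0,0,0.075,0, 1.24,0.4,0,0,0,0.075,0, 1.24,0.4,0,0,0,0.075,0, 1.24,0.4,0,0,0,0.075,0, 0,0,0,0,0,0,0]'
python3 - <<'E'
from h import *
o=ctrl.get_obs();c=o["ee_pos"][:2]-np.array([.607,.076]);a0=np.arctan2(.0178-.076,.4432-.607)
print(o["ee_pos"],o["force"],o["moment"],o["grip_width"],"door",(a0-np.arctan2(c[1],c[0]))%(2*np.pi),np.hypot(*c),o["qpos"])
E
```

```text
time_s: 13.98
ee_pos: [0.5494, 0.2421, 0.1518]
eef_rot: [-3.139, -0.002, 0.612]
force: [-2.3, 11.9, 5.7]
grip_width: 0.0139
[0.54939161 0.24211847 0.15179059] [-2.32048191 11.94207933  5.7494295 ] [2.07149644 0.59100497 0.06047561] 0.013912118932344805 door 1.5783818282903015 0.17582398561636942 [ 0.35283409  0.45626262  1.43450976  0.00294514  1.24937535 -0.2600248 ]
```

```bash
python3 -m inch '[0,0,0,0,0,0,0.5, 0,0,0,0,0,0,0.5, 0,0,0,0,0,0,0.5, 0,0,0,0,0,0,0.5, 0,0,0,0,0,0,0.5, 0,0,-1.5,0,0,0,0.5, 0,0,-3,0,0,0,0.5, 0,0,-4,0,0,0,0.5, 0,0,-4,0,0,0,0.5, 0,0,-2,0,0,0,0.5, -2,-4,0,0,0,0,0.5, -2,-4,0,0,0,0,0.5, -2,-3,0,0,0,0,0.5]'
python3 - <<'E'
from h import *
a=[]
for c in ["top","scene"]:
    im,d=ctrl.camera(c); np.save(f"{c}_d1.npy",d); cv2.imwrite(f"pics/{c}1.png",im[:,:,::-1]); a.append(im[:,:,::-1])
    for l,z in [("gate_top",.188),("door_bar_top",.195),("tip_box",.135),("reagent_bottle",0),("white_jar",0),("tube_rack",0),("notebook",0),("beaker",0),("spatula",0)]:
        for r in ctrl.place_of(c,l)[:1]:
            u,v=r["centre"]; print(c,l,round(r["score"],2),np.round(ray_z(c,u,v,z),3),np.round(toworld(c,u,v,d[int(v),int(u)]),3))
cv2.imwrite("pics/both1.png",np.hstack([cv2.resize(a[0][100:400,100:500],(400,300)),a[1][130:430,130:530]]))
print(ctrl.get_obs()["ee_pos"])
E
```

```text
time_s: 15.6
ee_pos: [0.4355, 0.2962, 0.2977]
eef_rot: [3.142, -0.001, 0.612]
force: [0.2, 0.5, -0.2]
grip_width: 0.0473
top gate_top 0.85 [ 0.619 -0.109  0.188] [ 0.62  -0.109  0.185]
top door_bar_top 0.71 [0.546 0.246 0.195] [0.557 0.27  0.005]
top tip_box 0.73 [ 0.698 -0.218  0.135] [ 0.69  -0.21   0.196]
top reagent_bottle 0.83 [0.614 0.476 0.   ] [0.605 0.45  0.115]
top white_jar 0.85 [0.541 0.588 0.   ] [0.538 0.565 0.082]
top tube_rack 0.92 [0.356 0.425 0.   ] [0.385 0.307 0.58 ]
top notebook 0.58 [ 0.335 -0.504  0.   ] [ 0.336 -0.499  0.021]
top beaker 0.83 [ 0.609 -0.566  0.   ] [ 0.609 -0.565  0.002]
top spatula 0.84 [ 0.35  -0.207  0.   ] [ 0.351 -0.205  0.016]
scene gate_top 0.9 [ 0.632 -0.117  0.188] [ 0.632 -0.116  0.19 ]
scene door_bar_top 0.71 [0.544 0.239 0.195] [0.517 0.22  0.129]
scene tip_box 0.77 [ 0.696 -0.228  0.135] [ 0.708 -0.19   0.186]
scene reagent_bottle 0.88 [0.604 0.473 0.   ] [0.638 0.478 0.119]
scene tube_rack 0.94 [0.338 0.435 0.   ] [0.36  0.438 0.044]
scene notebook 0.71 [ 0.338 -0.499  0.   ] [ 0.349 -0.479  0.022]
scene beaker 0.97 [ 0.583 -0.568  0.   ] [ 0.597 -0.525  0.045]
scene spatula 0.87 [ 0.347 -0.209  0.   ] [ 0.351 -0.204  0.008]
[0.4369104  0.29557663 0.29645445]
```

View pics/both1.png

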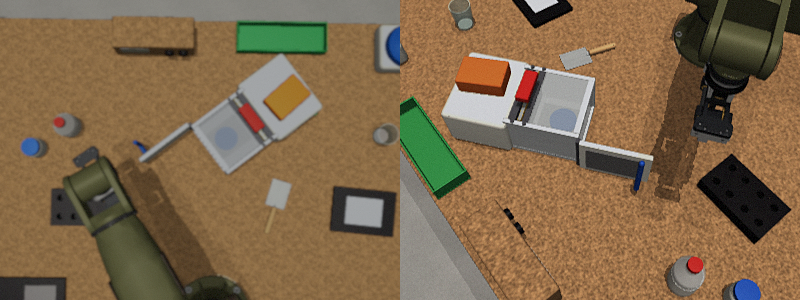

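The picture shows the door standing at about a right angle (left view around (165,143)), the gate handle down, the bystanders in place and the gripper clear. Handing in.

```bash
python3 -c "
from station import ctrl
print(ctrl.hand_in())"
```

```text
the job is handed in; nothing more can be done
None
```

The gate is shut, the outer door is open to about a right angle and released, and I handed the job in after about 16 s of the 48 s allowed.

- **Gate:** With the door still closed, I pushed down on the red handle with shut fingers. It stopped at 188 mm, the fully shut height, and resisted with 22 N.
- **Door:** I pinched the blue bar from above and swung it round. The tool's path gives an angle of about 1.58 rad. I then let go and moved clear, with the wrist force near zero.
- **Last camera check:** The bar is at about (0.545, 0.243), which fits a right angle. The gate handle reads 185–190 mm, which agrees with shut. Every bystander found is within about 15 mm of its first reading, in line with the scatter between the networks' own readings.
- **Checks that disagreed:** Depth at the detected bar top missed the thin bar both times: one reading fell on the bench behind it, the other at 0.129 m. For the bar's position I relied on its known height and on the tool pose instead. The scene camera did not report the white jar in the final check, but the top camera did.

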